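Load a slide carrier into the stage recess of a slide imager and clamp it

TASK

Load the slide imager: pick up the slide carrier by its blue grip bar and set it down flat on the empty loading side of the black stage, alongside the rear rail, then slide it gently along the rail by feel until it drops fully home into the shallow recess, without pushing hard once it is in. Then swing the hold-down lever by its red pin all the way over the carrier. Do not drop or strike the carrier on the imager, which has glass windows in the recess, and leave the other things on the bench alone.

Things in the scene. Friction and masses are not known exactly. Their poses are not given: they have to be found in the camera images.
- imager: White slide imager, 150 mm deep (x) by 222 mm wide (y), fixed on the bench, black stage plate on top, its deck surface at z = 68 mm. Origin: centre of its underside. x points from its front (display, towards the robot) to its back, y to its left, z up. The stage is braked but parked up to 16 mm to either side along y; this shift is not reported.
- recess_mid (a point): At (14.5, -45, 68) mm in the imager frame: centre of the recess mouth were the stage not shifted; the true one lies up to 16 mm away along y, so feel for it. Recess: 87 mm (x) by 73 mm (y), 5 mm deep, square to the imager; 3 mm of play in all for the carrier in x and in y. Slid there unclamped, the carrier tips in, drops and stops at the far wall. Axes as the imager.
- loading_mid (a point): At (16, 43, 68) mm in the imager frame: middle of the flat loading side of the deck, left (+y) of the recess; a carrier centred here lies wholly on the loading side whatever the shift, touching the rail. From here it is slid towards -y, 70 to 106 mm in all; drag under 4 N. Axes as the imager.
- rail_mid (a point): At (58, 0, 68) mm in the imager frame: foot of the rear rail's front face. The rail is a straight aluminium strip along the imager's y, 8 mm tall, behind the loading side and the recess; the recess's rear wall is in line with its face. A carrier that lies anywhere from touching the rail to 3 mm in front of it fits the recess in x. Axes as the imager.
- pivot_mid (a point): At (-50, -23, 68) mm in the imager frame: foot of the lever's upright pivot were the stage not shifted; it shifts along y with the recess: always 64.5 mm in front of (-x) and 22 mm left (+y) of the recess centre. Steel arm 53 mm long, 11 mm wide, 4.5 to 8.5 mm above the deck; 36 mm out on it a red pin, 10 mm across, upright from 8.5 to 28.5 mm above the deck.
- carrier_bar (a point): Slide carrier, 0.1 to 0.17 kg: aluminium frame 84 (x) by 70 (y) by 8 mm thick with two glass slides and a blue grip bar 50 mm long (x), 10 mm thick (y), 8 to 28 mm above its underside. This point: centre of the bar, above the frame's middle, 18 mm above its underside. In the recess its x is along the imager's x (either way round), frame 3 mm proud of the deck. Starts on the bench left of the imager.
- hold_lever (a joint): Angle of the lever, rad: 0 with its arm along the imager's +y (left), growing clockwise seen from above to its stop at 1.57, arm along the imager's +x, over the carrier. Starts at 0 to 0.2, stays where it is left, needs 1 to 2 N at the pin. It passes 1.5 mm above a carrier fully down in the recess; one that stands on the deck blocks it.
- petri: bystander: petri dish, 61 mm across, 14 mm high, behind the imager; origin at its underside
- vial_a: bystander: small vial with green cap, 22 mm across, 45 mm high, behind the imager; origin at its underside
- timer: bystander: flat white timer, 58 x 66 x 18 mm, in front of the block heater; origin at its underside
- tube_holder: bystander: wooden test-tube holder, 170 mm long, 22 mm wide, 12 mm high, lying on the bench; origin at its underside
- sachet_1: bystander: flat sachet with a red label, 48 x 68 x 9 mm; origin at its underside
- sachet_2: bystander: flat sachet with a green label, 48 x 68 x 9 mm, on the bench; origin at its underside

How it is judged:
On the way, in this order (a step that is already met when the one before it is completed fails the run):
1. the carrier lies flat on the loading side of the stage, alongside the rear rail (z of carrier_bar in the frame of imager between 0.0845 and 0.088 m and y of carrier_bar in the frame of imager between 0.016 and 0.064 m and x of carrier_bar in the frame of imager between 0.004 and 0.02 m and angle between carrier_bar's own z axis and vertical below 0.04 rad), for 0.2 s.
2. the carrier has dropped fully into the recess (z of carrier_bar in the frame of imager between 0.078 and 0.0828 m and y of carrier_bar in the frame of imager between -0.068 and -0.022 m and x of carrier_bar in the frame of imager between 0.009 and 0.02 m and angle between carrier_bar's own z axis and vertical below 0.04 rad), for 0.3 s.
At the end, for the whole second after the job is handed in: The carrier lies level in the recess (grip bar centre 78 to 82.8 mm above the imager's underside, so the frame is on the recess floor; tilt under 0.04 rad) and at rest, and the lever is swung over it (at least 1.4 rad of 1.57) (all of step 2 and value of joint hold_lever above 1.4 rad and linear speed of carrier below 0.02 m/s); the robot touches nothing.
It fails at once if the carrier is pushed against the far wall of the recess with more than 20 N (contact force between carrier and stage_c2 above 20 N).
It fails at once if the carrier is pressed or struck against the imager with more than 100 N (contact force between carrier and imager above 100 N).
It fails at once if the carrier is dropped or thrown down: faster than 0.5 m/s within 35 mm of the stage (linear speed of carrier above 0.5 m/s and z of carrier_bar in the frame of imager between 0.07 and 0.121 m and x of carrier_bar in the frame of imager between -0.09 and 0.09 m and y of carrier_bar in the frame of imager between -0.13 and 0.13 m).
It fails at once if the gripper or arm pushes on the imager or its lever with more than 30 N (contact force between any of the fingers, the arm and imager above 30 N).
It fails at once if another thing on the bench is shifted by more than 30 mm (distance of any of petri, vial_a, timer, tube_holder, sachet_1, sachet_2 from where it was at the start of the episode above 0.03 m).
It also fails if it takes over 61 s, if anything falls off the work surface, if the arm or the gripper's body presses on something with over 40 N, if the wrist force passes 120 N, or if a joint passes its speed limit or range.

ROBOT

A 7-joint arm with a two-finger parallel gripper is mounted at the origin on a cart in front of the work surface, level with it; the furniture and walls round the work are solid. World frame = base frame: x ahead of the robot, y to its left, z up, the work surface at z = 0. Lengths are in m, angles in rad, forces in N, time in s.
With the tool pointing down it reaches from about 0.425 to 1.025 m from the base axis. Payload 9.4 kg.
Tool frame: the origin (TCP) lies at the very end of the fingers, on their centre line; the grasp point (between the pads) lies 19 mm behind it; y points along the fingers, x is the direction in which the jaws open and shut, and the axes are right-handed (so a half turn about y gives the same grasp; the last joint's range is limited). The gripper opens to 85 mm and grips with 20 to 120 N. Pads are 22 mm wide; open, the fingers measure 114 mm over their backs; the gripper's body (76 mm by 85 mm) begins 54 mm behind the grasp point. The pads swing forward as they close: fully open they stand 13 mm farther back than shut.
Start: joints at [-1.414, 0.599, -0.003, 1.599, 0.002, 0.943, -0.08], TCP at [0.168, 0.705, 0.231] pointing down, gripper open.
Joint ranges: [-2.57, 2.57], [-0.35, 1.97], [-1.29, 1.29], [0.11, 2.56], [-1.05, 4.19], [0.11, 1.86], [-2.63, 2.63]. Speed limits (rad/s): [2.22, 2.22, 3.01, 3.01, 3.14, 3.14, 3.14].

INTERFACE

Orientations are given as a 3x3 rotation matrix whose columns are the frame's x, y, z axes.
In Python, from rig import arm, planner, telemetry, imaging gives the robot as it stands. The module is installed in compiled form; this text tells all that it offers. Calls block until the motion is done:
- arm.reach(position, orientation): joint-space move of the TCP to a pose.
- arm.servo_line(position, attitude=None, v=0.15, max_force=None): straight line of the TCP; attitude=None keeps the orientation; v is the mean speed in m/s. With max_force (N) it stops when the force on the tool has changed by that much, and returns True; else False.
- arm.set_joints(angles): joint-space move.
- arm.release() and arm.close_gripper(squeeze=None): open the fingers fully, or close them until they stop; squeeze is the grip in N (None keeps the last).
- arm.dwell(seconds).
- planner.ik(position, orientation): joint angles nearest the present ones, or None.
- telemetry.get_obs(): the state.
- imaging.snapshot(name): name is "side" or "top" or "wrist"; returns (picture, depth): 384x512x3 uint8, red, green, blue; 384x512 float32, m along the optical axis (not along the pixel's ray), 0 where there is no reading.
- imaging.calibration(name): a dict with "fovy" (degrees; the focal length in pixels is half the picture's height over the tangent of half this angle, whatever the lens; pixels are square), "cx", "cy" (the principal point, pixels), "R" (3x3) and "t" (3): a world point X has camera coordinates R X + t. Camera axes: x right, y down, z forward; pixel columns grow to the right and rows downward; lengths in m; the calibration is good to about 2 mm. A picture is of the moment at which its call begins: read the wrist's pose just before it. calibration takes no time and is no camera call; for the wrist camera it gives the pose at the moment of the call.
A pose or a line that the arm cannot do raises arm.Unreachable and nothing moves.
- arm.job_done(): hands the job in, once; it reports no verdict.
The state is a dict: "t": time; "qpos": joint angles; "qvel": joint speeds; "joint_torque": joint torques, N m; "tool_pos": TCP position; "tcp_rot": TCP orientation; "wrist_force": force on the tool from outside, world axes, zero at the start; "wrist_torque": the same for the moment, N m; "opening": finger opening in m.
Only numpy, scipy, OpenCV 4.12 (cv2) and the standard library are available. Lean on these libraries where they do the work, as an engineer would, in place of code of your own. Each camera call takes 0.05 s, during which the arm holds its last target.

## Working session

There is one attempt and no reset: what is moved stays moved. The work goes in short steps, each a Python script; the robot and the scene stay as the last script left them, time stands still between calls to the robot, and variables do not carry over. Pictures are saved under pics/ and viewed, and the job is handed in when it is done.

```bash
mkdir -p pics; cat > h.py <<'E'
import numpy as np, cv2
from rig import arm, planner, telemetry, imaging
def snap(name,tag):
    c=imaging.calibration(name); p,d=imaging.snapshot(name)
    np.savez('pics/%s.npz'%tag,p=p,d=d,R=c['R'],t=c['t'],f=192/np.tan(np.radians(c['fovy'])/2),cx=c['cx'],cy=c['cy'])
    cv2.imwrite('pics/%s.png'%tag,p[:,:,::-1]); return p,d,c
def load(tag): return np.load('pics/%s.npz'%tag)
def ray(D,u,v):
    R=D['R'];C=-R.T@D['t']; d=R.T@np.array([(u-D['cx'])/D['f'],(v-D['cy'])/D['f'],1.]); return C,d
def onplane(D,u,v,z):
    C,d=ray(D,u,v); return C+d*(z-C[2])/d[2]
def cloud(D):
    d=D['d'];v,u=np.mgrid[:384,:512]
    P=np.stack([(u-D['cx'])/D['f']*d,(v-D['cy'])/D['f']*d,d],-1)
    return (P-D['t'])@D['R']
E
python3 - <<'E'
from h import *
for n in ("side","top","wrist"):
    p,d,c=snap(n,n+'0'); print(n,c['fovy'],c['cx'],c['cy'],-c['R'].T@c['t'])
o=telemetry.get_obs();print(o['t'],o['tool_pos'],o['tcp_rot'],o['opening'],o['wrist_force'])
E
```

```text
side 53.23759516534894 263.46290377278746 195.63350408832778 [ 0.22332718 -0.43577911  0.70184828]
top 48.32167130313625 246.39997143146485 186.1251210278426 [0.48404108 0.27017988 1.24178489]
wrist 63.238631341672786 259.15851010459227 190.7762029200543 [0.10291308 0.72158631 0.3725698 ]
0.15 [0.1679086  0.70491401 0.23060156] [[ 2.31642067e-01 -1.65351768e-04 -9.72801072e-01]
 [ 9.72800290e-01 -1.23976070e-03  2.31642092e-01]
 [-1.24434297e-03 -9.99999218e-01 -1.26326484e-04]] 0.08538895367563135 [ 0.92621719  0.00579077 -0.19034236]
```

View pics/top0.png

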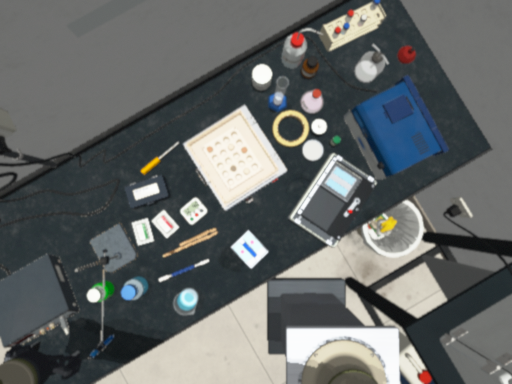

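View pics/side0.png

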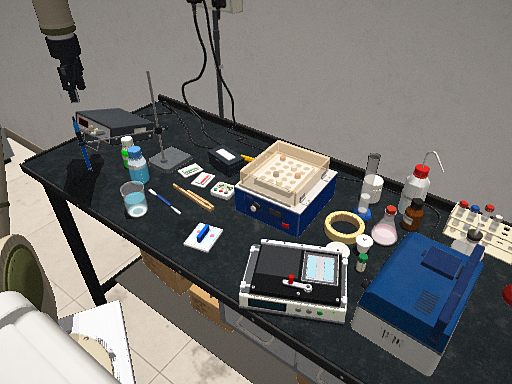

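View pics/wrist0.png

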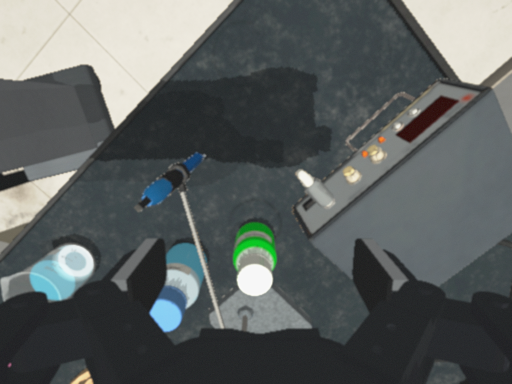

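```bash
python3 - <<'E'
from h import *
D=load('top0');p=D['p']
cv2.imwrite('pics/topz.png',cv2.resize(p[140:280,215:395],None,fx=4,fy=4,interpolation=cv2.INTER_CUBIC)[:,:,::-1])
D2=load('side0')
cv2.imwrite('pics/sidez.png',cv2.resize(D2['p'][215:345,170:370],None,fx=4,fy=4,interpolation=cv2.INTER_CUBIC)[:,:,::-1])
for u,v,z in [(249,249,.02),(333,198,.068),(256,256,0)]: print(onplane(D,u,v,z))
for n in('top0','side0'):
    E=load(n); C=cloud(E); hsv=cv2.cvtColor(E['p'],cv2.COLOR_RGB2HSV)
    m=cv2.inRange(hsv,(100,150,60),(125,255,255))
    k,l,s,c=cv2.connectedComponentsWithStats(m)
    for i in range(1,k):
        if s[i,4]>15: print(n,s[i],c[i],C[l==i].mean(0))
E
```

```text
[0.37795936 0.26604648 0.02      ]
[0.52064212 0.03565366 0.068     ]
[0.35618384 0.2458705  0.        ]
top0 [ 353   77   94   99 4698] [397.80630055 127.59472116] [ 0.70104372 -0.12057865  0.13949831]
top0 [269  94  18  18 141] [276.79432624 103.9929078 ] [0.79731435 0.18400496 0.00824947]
top0 [244 244  12  12  38] [249.34210526 249.60526316] [0.37693883 0.2651151  0.02774144]
top0 [173 266  20  10  56] [182.16071429 270.35714286] [0.31626482 0.4573854  0.00527343]
top0 [104 336   9   8  35] [107.71428571 339.71428571] [0.14112434 0.64604366 0.07107475]
top0 [ 91 350   7   6  26] [ 94.03846154 352.84615385] [0.1436922  0.64161752 0.18617615]
side0 [ 73 121   7  11  45] [ 75.64444444 126.26666667] [0.14091066 0.64046656 0.18258126]
side0 [ 81 146  10  23  85] [ 85.6        156.49411765] [0.14086546 0.64008475 0.08341454]
side0 [128 151  13   8  59] [133.74576271 154.50847458] [0.27025197 0.566471   0.10136492]
side0 [ 234  174  103   64 1410] [290.8035461  209.82695035] [0.60521809 0.22443739 0.04904698]
side0 [157 194  15  12  40] [163.4  199.25] [0.31575632 0.45353992 0.00535213]
side0 [247 195   7  11  22] [250.5        200.72727273] [0.5023961  0.25179833 0.09140087]
side0 [471 205   8   7  35] [474.94285714 207.85714286] [ 0.98565655 -0.00306541  0.10427444]
side0 [352 206  20  15 120] [362.60833333 213.85833333] [0.79731881 0.16679414 0.0134029 ]
side0 [197 224  12  19  97] [202.26804124 232.88659794] [0.37203421 0.25218426 0.02981118]
side0 [ 364  232  120  105 6414] [426.4059869  279.08076084] [ 0.6926874  -0.14168392  0.14142525]
```

View pics/topz.png

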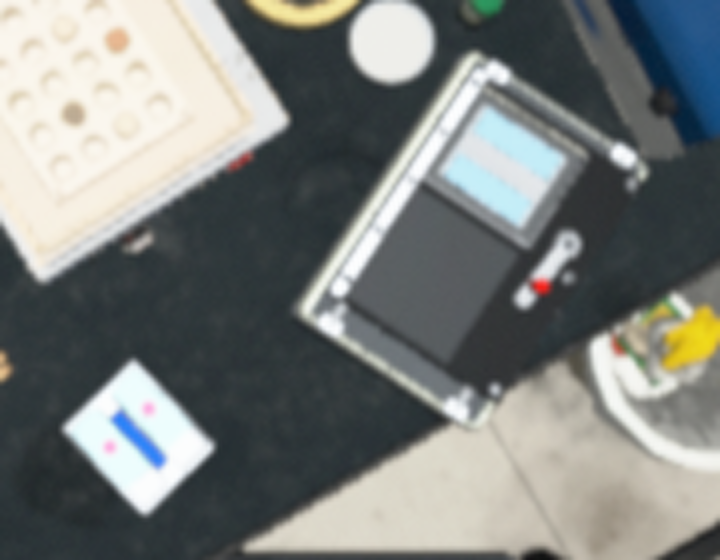

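View pics/sidez.png

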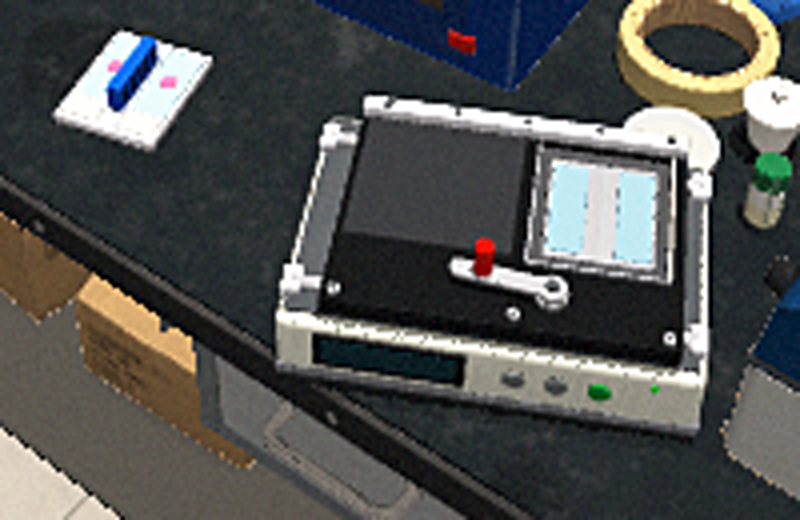

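```bash
python3 - <<'E'
from h import *
D=load('top0')
def tz(u,v,z): return onplane(D,215+(u-1.5)/4,140+(v-1.5)/4,z)
c=np.array([tz(u,v,.008) for u,v in [(133,360),(213,445),(147,517),(63,430)]])
print(c, np.linalg.norm(np.roll(c,-1,0)-c,axis=1), c.mean(0))
b=[tz(115,412,.028),tz(160,464,.028)];print('bar',b,np.degrees(np.arctan2(*(b[1]-b[0])[1::-1])))
r=[tz(340,285,.076),tz(485,72,.076)];print('rail',r,np.degrees(np.arctan2(*(r[1]-r[0])[1::-1])))
# deck plane from depth
C=cloud(load('top0'));E=load('top0')
m=(abs(C[...,2]-.068)<.006); m[:140]=0;m[280:]=0;m[:,:280]=0;m[:,385:]=0
k,l,s,ce=cv2.connectedComponentsWithStats(m.astype(np.uint8))
i=1+np.argmax(s[1:,4]);P=C[l==i];print(len(P),P.mean(0),cv2.minAreaRect((P[:,:2]).astype(np.float32)))
g=np.degrees(0)
E
```

```text
[[0.43215263 0.26912356 0.008     ]
 [0.37151093 0.21200281 0.008     ]
 [0.32055774 0.25933931 0.008     ]
 [0.38232691 0.31933264 0.008     ]] [0.08330783 0.06954834 0.08610824 0.0707358 ] [0.37663705 0.26494958 0.008     ]
bar [array([0.39652335, 0.28189365, 0.028     ]), array([0.36011905, 0.25028412, 0.028     ])] -139.03250943628913
rail [array([0.48554759, 0.12841047, 0.076     ]), array([0.6309342 , 0.02787689, 0.076     ])] -34.66351988040627
2903 [0.51261602 0.02478325 0.06746342] ((0.5180920362472534, 0.026705913245677948), (0.14036022126674652, 0.18424764275550842), 56.03532028198242)
```

```bash
cat >> h.py <<'E'
def rot(deg):
    a=np.radians(deg); x=np.array([np.cos(a),np.sin(a),0]); y=np.array([0,0,-1.]); return np.stack([x,y,np.cross(x,y)],1)
E
python3 - <<'E'
from h import *
for th in (131,145.3,-49,-34.7):
    for p in [(.46,.16,.26),(.377,.265,.05),(.5,.13,.09),(.55,.0,.09)]:
        q=planner.ik(p,rot(th)); print(th,p,None if q is None else np.round(q,2))
E
```

```text
131 (0.46, 0.16, 0.26) [-0.35  0.28 -0.12  2.09  0.05  0.77  1.78]
131 (0.377, 0.265, 0.05) [-0.64  0.62 -0.13  2.33  0.38  0.21  1.17]
131 (0.5, 0.13, 0.09) [-0.21  0.58 -0.22  2.18  0.31  0.41  1.61]
131 (0.55, 0.0, 0.09) [ 0.08  0.61 -0.26  2.1   0.33  0.47  1.85]
145.3 (0.46, 0.16, 0.26) [-0.3   0.28 -0.2   2.09  0.08  0.77  1.99]
145.3 (0.377, 0.265, 0.05) [-0.62  0.62 -0.16  2.33  0.44  0.22  1.35]
145.3 (0.5, 0.13, 0.09) [-0.16  0.58 -0.29  2.18  0.39  0.43  1.78]
145.3 (0.55, 0.0, 0.09) [ 0.11  0.61 -0.31  2.1   0.39  0.48  2.04]
-49 (0.46, 0.16, 0.26) [-0.95  0.32  0.66  2.13 -0.28  0.78 -0.97]
-49 (0.377, 0.265, 0.05) [-0.87  0.63  0.2   2.34 -0.59  0.21 -0.99]
-49 (0.5, 0.13, 0.09) [-0.64  0.61  0.41  2.21 -0.58  0.43 -0.62]
-49 (0.55, 0.0, 0.09) [-0.37  0.63  0.4   2.13 -0.53  0.47 -0.42]
-34.7 (0.46, 0.16, 0.26) [-0.9   0.31  0.59  2.12 -0.25  0.77 -0.76]
-34.7 (0.377, 0.265, 0.05) [-0.86  0.63  0.18  2.34 -0.54  0.21 -0.79]
-34.7 (0.5, 0.13, 0.09) [-0.61  0.6   0.36  2.21 -0.52  0.41 -0.44]
-34.7 (0.55, 0.0, 0.09) [-0.33  0.62  0.34  2.13 -0.46  0.46 -0.24]
```

```bash
python3 - <<'E'
from h import *
for n in ('side0','top0'):
    D=load(n);C=cloud(D)
    m=(D['d']>0)&(C[...,2]>.12)&(C[...,2]<.7)&(C[...,0]>.1)&(C[...,0]<.75)&(C[...,1]>-.1)&(C[...,1]<.8)
    k,l,s,c=cv2.connectedComponentsWithStats(m.astype(np.uint8),connectivity=8)
    for i in range(1,k):
        if s[i,4]>=4: P=C[l==i]; print(n,s[i],P.min(0).round(3),P.max(0).round(3))
D=load('side0');cv2.imwrite('pics/s2.png',cv2.resize(D['p'][0:220,40:300],None,fx=3,fy=2.7)[:,:,::-1])
E
```

```text
side0 [  32    0   54  103 2797] [0.129 0.63  0.241] [0.209 0.774 0.495]
side0 [ 203    0   78  112 5692] [0.573 0.616 0.12 ] [0.75  0.8   0.459]
side0 [203  47   3   6   9] [0.565 0.795 0.285] [0.572 0.8   0.3  ]
side0 [204  54   3   3   6] [0.567 0.796 0.271] [0.574 0.8   0.279]
side0 [ 72  71  96  76 465] [0.133 0.629 0.12 ] [0.388 0.65  0.308]
side0 [ 240  140   90   58 2957] [0.503 0.187 0.12 ] [0.75  0.427 0.14 ]
side0 [ 370  235   64   49 1015] [ 0.602 -0.1    0.121] [ 0.75  -0.023  0.146]
top0 [   0   26  115  130 7839] [0.591 0.619 0.12 ] [0.75  0.8   0.646]
top0 [ 357  109   34   59 1017] [ 0.6  -0.1   0.12] [ 0.75  -0.02   0.149]
top0 [ 186  110   93   94 4603] [0.506 0.191 0.121] [0.749 0.43  0.145]
top0 [  0 153  71  14 215] [0.577 0.734 0.122] [0.638 0.775 0.382]
top0 [  8 172   7   4  17] [0.565 0.798 0.276] [0.574 0.8   0.301]
top0 [ 75 249  34 110 400] [0.133 0.63  0.12 ] [0.387 0.652 0.312]
top0 [   0  341   82   43 2342] [0.14  0.631 0.243] [0.211 0.774 0.539]
```

View pics/s2.png

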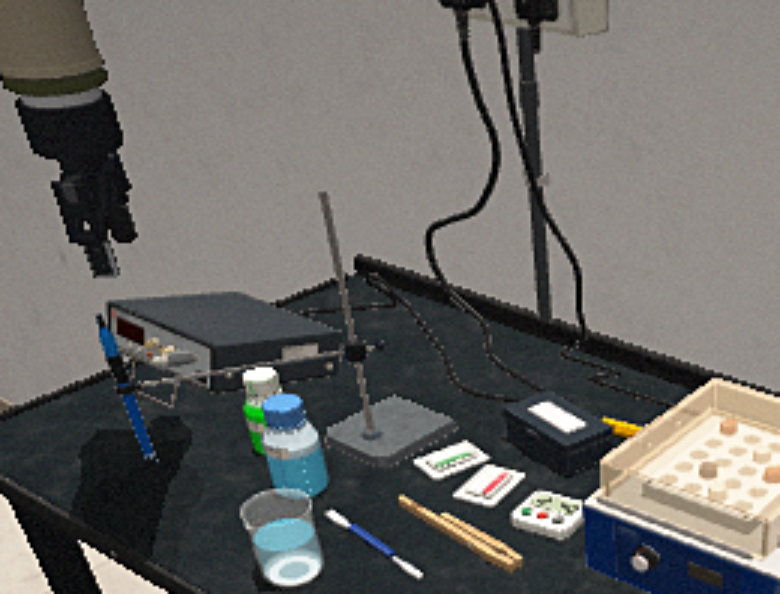

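```bash
python3 - <<'E'
from h import *
arm.servo_line([.16,.47,.28],v=.25)
arm.reach([.45,.16,.28],rot(-40))
snap('wrist','w1')
o=telemetry.get_obs();print(o['t'],o['tool_pos'],np.round(o['qpos'],2),o['wrist_force'])
E
```

```text
2.875 [0.44969306 0.1611912  0.27983429] [-0.94  0.27  0.61  2.12 -0.21  0.81 -0.9 ] [0.0669821  0.16301929 0.34218436]
```

View pics/w1.png

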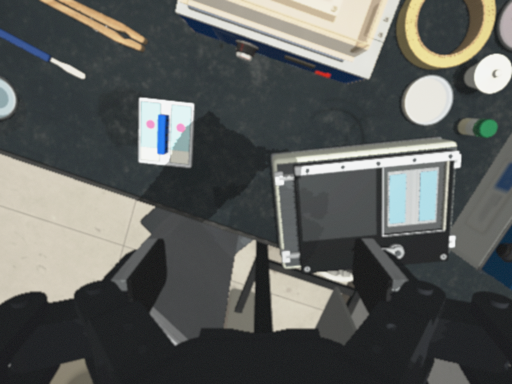

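```bash
python3 - <<'E'
from h import *
D=load('w1');p=D['p']
cv2.imwrite('pics/w1a.png',cv2.resize(p[135:280,265:465],None,fx=4,fy=4,interpolation=cv2.INTER_CUBIC)[:,:,::-1])
hsv=cv2.cvtColor(p,cv2.COLOR_RGB2HSV)
m=cv2.inRange(hsv,(105,170,60),(125,255,255));m[:,:140]=0;m[:90]=0;m[170:]=0;m[:,200:]=0
pts=np.argwhere(m)[:,::-1];P=np.array([onplane(D,u,v,.028)[:2] for u,v in pts],np.float32)
print('bar',len(P),P.mean(0),cv2.minAreaRect(P))
# frame: bright region
m2=cv2.inRange(p,(150,150,150),(255,255,255))|m;m2[:,:130]=0;m2[:90]=0;m2[175:]=0;m2[:,205:]=0
m2=cv2.morphologyEx(m2,cv2.MORPH_CLOSE,np.ones((7,7)))
k,l,s,c=cv2.connectedComponentsWithStats(m2);i=1+np.argmax(s[1:,4])
Q=np.array([onplane(D,u,v,.008)[:2] for v,u in np.argwhere(l==i)],np.float32);print('frame',cv2.minAreaRect(Q))
C=cloud(D);print('bar z',np.sort(C[m>0][:,2])[[5,-20,-5]])
# deck depth
for u,v in [(340,190),(340,230),(415,180),(230,140)]: print((u,v),C[v,u])
E
```

```text
bar 321 [0.37715554 0.2642195 ] ((0.37704145908355713, 0.2638949155807495), (0.047096867114305496, 0.010770624503493309), 43.68695831298828)
frame ((0.37512195110321045, 0.2650809586048126), (0.08441492915153503, 0.07070033997297287), 44.07966232299805)
bar z [0.01948939 0.02834382 0.02890153]
(340, 190) [0.50394552 0.078754   0.06787928]
(340, 230) [0.4743044  0.03795516 0.06836123]
(415, 180) [0.5795884  0.02978918 0.06236059]
(230, 140) [ 0.43332918  0.20391939 -0.00142765]
```

View pics/w1a.png

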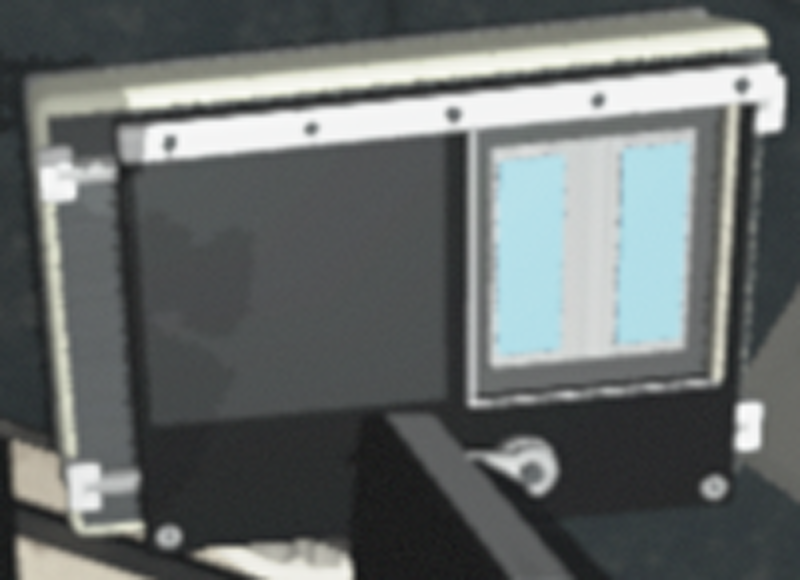

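```bash
python3 - <<'E'
from h import *
D=load('w1')
tz=lambda u,v,z: onplane(D,265+(u-1.5)/4,135+(v-1.5)/4,z)
a,b=tz(150,162,.076),tz(730,95,.076)
print('rail',a,b,np.degrees(np.arctan2(*(b-a)[1::-1])))
for n,q in dict(tl=(468,130),bl=(468,404),br=(722,383),tr=(740,103)).items(): print(n,tz(*q,.068))
print('piv',tz(532,470,.0765))
bl,br=tz(468,404,.068),tz(722,383,.068);print('recess front',np.degrees(np.arctan2(*(br-bl)[1::-1])),np.linalg.norm(br-bl))
# body outline: white front top corner etc
p=D['p'];e=[tz(30,75,.05),tz(70,530,.06)];print(e)
E
```

```text
rail [0.48092421 0.1235377  0.076     ] [0.61725637 0.03495222 0.076     ] -33.01487680423091
tl [0.55685773 0.07028957 0.068     ]
bl [ 0.50912364 -0.00086024  0.068     ]
br [ 0.57248438 -0.04463155  0.068     ]
tr [0.6211544  0.02697984 0.068     ]
piv [ 0.51153558 -0.02618781  0.0765    ]
recess front -34.63775989200323 0.07700980250976652
[array([0.46876837, 0.16084589, 0.05      ]), array([0.38633483, 0.03980544, 0.06      ])]
```

```bash
python3 - <<'E'
from h import *
for tag,cols,rows in (('w1',range(306,447),(148,185)),):
    D=load(tag);g=cv2.cvtColor(D['p'],cv2.COLOR_RGB2GRAY).astype(float)
    P=[];T=[]
    for u in cols:
        c=g[rows[0]:rows[1],u]
        w=np.where(c>190)[0]
        if len(w)==0: continue
        # contiguous band around expected rail row
        exp=(162-1.5-(67/580)*((u-265)*4-150))/4+135-rows[0]
        r=int(round(exp))-2
        if c[r]<170: continue
        while c[r]>150: r+=1
        x=r-1+(c[r-1]-150)/(c[r-1]-c[r]);P.append(onplane(D,u,rows[0]+x,.076)[:2])
        r=int(round(exp))-3
        while c[r]>150 and r>0: r-=1
        x=r+(150-c[r])/(c[r+1]-c[r]);T.append(onplane(D,u,rows[0]+x,.076)[:2])
    for n,X in(('front',P),('back',T)):
        X=np.array(X,np.float32);l=cv2.fitLine(X,cv2.DIST_HUBER,0,.001,.001).ravel()
        print(n,len(X),l,np.degrees(np.arctan2(l[1],l[0])),X.min(0),X.max(0))
# depth approach: rail top points
C=cloud(D)
m=(abs(C[...,2]-.076)<.003);m[:140]=0;m[190:]=0;m[:,:295]=0;m[:,460:]=0
X=C[m][:,:2].astype(np.float32);print(len(X),cv2.minAreaRect(X))
m=(abs(C[...,2]-.068)<.003);m[:140]=0;m[280:]=0;m[:,:265]=0;m[:,470:]=0
cv2.imwrite('pics/m.png',m[135:280,265:465].astype(np.uint8)*255)
E
```

```text
Traceback (most recent call last):
IndexError: index 37 is out of bounds for axis 0 with size 37
```

```bash
python3 - <<'E'
from h import *
D=load('w1');g=cv2.cvtColor(D['p'],cv2.COLOR_RGB2GRAY).astype(float)
# gradient-based: strongest dark-going edge near predicted line
P=[]
for u in range(306,447):
    exp=(162-1.5-(67/580)*((u-265)*4-150))/4+135
    r0=int(round(exp)); c=g[r0-4:r0+5,u]; d=c[:-1]-c[1:]; k=int(np.argmax(d))
    if d[k]<50 or k in(0,len(d)-1): continue
    w=np.clip(d[k-1:k+2],0,None); x=r0-4+k+.5+((w*[-1,0,1]).sum()/w.sum()); P.append(onplane(D,u,x,.076)[:2])
X=np.array(P,np.float32);l=cv2.fitLine(X,cv2.DIST_HUBER,0,.0005,.001).ravel()
n=np.array([-l[1],l[0]]);print(len(X),l,np.degrees(np.arctan2(l[1],l[0])),((X-l[2:])@n).std(),X[0],X[-1])
C=cloud(D)
m=(abs(C[...,2]-.076)<.003);m[:140]=0;m[190:]=0;m[:,:295]=0;m[:,460:]=0
Y=C[m][:,:2].astype(np.float32);print(len(Y),cv2.minAreaRect(Y))
E
```

```text
138 [ 0.8294547  -0.55857396  0.5619897   0.06920964] -33.957237 0.00010987116 [0.48469764 0.12124001] [0.61497676 0.03355407]
1454 ((0.5538745522499084, 0.0810319185256958), (0.010594375431537628, 0.18379588425159454), 56.03437805175781)
```

```bash
python3 - <<'E'
from h import *
th=np.radians(56.04);X=np.array([np.cos(th),np.sin(th)]);Y=np.array([-X[1],X[0]])
A=np.array([.5620,.0692])
f=lambda p:( (p[:2]-A)@X*1e3+58, (p[:2]-A)@Y*1e3)  # y relative to A
for n,p in dict(tl=(.55686,.07029),bl=(.50912,-.00086),br=(.57248,-.04463),tr=(.62115,.02698),piv=(.51154,-.02619)).items(): print(n,np.round(f(np.array(p)),1))
# body extents from top & side & wrist depth clouds
for n in('top0','side0','w1'):
    D=load(n);C=cloud(D);W=C.reshape(-1,3);q=np.stack([(W[:,:2]-A)@X*1e3+58,(W[:,:2]-A)@Y*1e3,W[:,2]*1e3],1)
    k=(abs(q[:,0])<70)&(abs(q[:,1])<200)&(q[:,2]>52)&(q[:,2]<85)&(D['d'].ravel()>0)
    h,e=np.histogram(q[k,1],bins=np.arange(-150,151,4));print(n,[(int(a),int(b)) for a,b in zip(e,h) if b])
    k=(abs(q[:,1])<60)&(abs(q[:,0])<150)&(q[:,2]>50)&(q[:,2]<72)&(D['d'].ravel()>0)
    print('  x',np.percentile(q[k,0],[.3,1,99,99.7]))
E
```

```text
tl [56.   4.9]
bl [-29.6   4.7]
br [-30.6 -72.3]
tr [ 56.  -72.6]
piv [-49.3 -11.4]
top0 [(-150, 14), (-146, 14), (-142, 18), (-138, 19), (-134, 18), (-130, 13), (-126, 5), (-122, 10), (-118, 13), (-114, 8), (-94, 15), (-90, 41), (-86, 42), (-82, 19), (-78, 75), (-74, 89), (-70, 74), (-66, 67), (-62, 77), (-58, 70), (-54, 80), (-50, 71), (-46, 77), (-42, 75), (-38, 72), (-34, 75), (-30, 68), (-26, 78), (-22, 72), (-18, 69), (-14, 79), (-10, 76), (-6, 72), (-2, 72), (2, 64), (6, 79), (10, 75), (14, 72), (18, 70), (22, 71), (26, 73), (30, 74), (34, 78), (38, 71), (42, 76), (46, 76), (50, 73), (54, 72), (58, 77), (62, 75), (66, 74), (70, 74), (74, 75), (78, 67), (82, 80), (86, 73), (90, 74), (94, 80), (98, 71), (102, 67), (106, 41), (110, 37), (114, 28), (118, 35), (122, 30), (126, 8)]
  x [-71.09774203 -70.35611137  70.514297    72.84484604]
side0 [(-94, 20), (-90, 47), (-86, 44), (-82, 37), (-78, 105), (-74, 107), (-70, 101), (-66, 100), (-62, 101), (-58, 100), (-54, 101), (-50, 100), (-46, 94), (-42, 104), (-38, 98), (-34, 101), (-30, 96), (-26, 99), (-22, 99), (-18, 95), (-14, 99), 
[... 546 characters left out ...]
(-110, 2), (-94, 48), (-90, 77), (-86, 8), (-82, 43), (-78, 356), (-74, 478), (-70, 429), (-66, 364), (-62, 357), (-58, 367), (-54, 372), (-50, 372), (-46, 376), (-42, 380), (-38, 363), (-34, 368), (-30, 375), (-26, 356), (-22, 330), (-18, 332), (-14, 356), (-10, 349), (-6, 346), (-2, 235), (2, 289), (6, 303), (10, 298), (14, 260), (18, 279), (22, 275), (26, 276), (30, 269), (34, 279), (38, 325), (42, 366), (46, 373), (50, 360), (54, 373), (58, 357), (62, 370), (66, 361), (70, 366), (74, 366), (78, 364), (82, 361), (86, 363), (90, 363), (94, 360), (98, 368), (102, 391), (106, 73), (110, 65), (114, 67), (118, 97), (122, 94), (126, 42)]
  x [-70.60794716 -68.66800061  68.3060136   69.02531525]
```

```bash
cat >> h.py <<'E'
_t=np.radians(56.04);X=np.array([np.cos(_t),np.sin(_t),0]);Y=np.array([-X[1],X[0],0]);O=np.array([.5620,.0692,0])-.058*X+.0173*Y
def I(x,y,z): return O+X*x/1e3+Y*y/1e3+np.array([0,0,z/1e3])
def toI(p): d=np.asarray(p)-O; return np.round(np.array([d@X,d@Y,d[2]])*1e3,2)
RI=rot(56.04-90)
def st(msg=''):
    o=telemetry.get_obs();f=o['wrist_force'];print(msg,'t%.2f'%o['t'],'I',toI(o['tool_pos']),'w',o['tool_pos'].round(4),'F xyz_I',np.round([f@X,f@Y,f[2]],2),'op %.4f'%o['opening']);return o
E
python3 - <<'E'
from h import *
R=rot(43.9-90)
arm.reach([.377,.2643,.09],R);st('above')
arm.servo_line([.377,.2643,.0105],v=.08,max_force=8);st('down')
arm.close_gripper(40);st('grip')
arm.servo_line([.377,.2643,.05],v=.1);st('lift')
snap('wrist','w2');snap('top','t2')
E
```

```text
above t3.78 I [117.07 244.54  90.57] w [0.3778 0.2645 0.0906] F xyz_I [-0.38  0.13  0.14] op 0.0851Traceback (most recent call last):
  File "<stdin>", line 4, in <module>
rig.Unreachable: the arm cannot follow that straight line within its joint ranges
```

```bash
python3 - <<'E'
from h import *
print(np.round(telemetry.get_obs()['qpos'],3))
for a in (-46.1,133.9):
  for z in (.09,.05,.03,.02,.0105):
    q=planner.ik([.377,.2643,z],rot(a));print(a,z,None if q is None else np.round(q,3))
E
```

```text
[-0.951  0.558  0.311  2.327 -0.54   0.321 -0.972]
-46.1 0.09 [-0.951  0.558  0.31   2.328 -0.541  0.32  -0.972]
-46.1 0.05 [-0.874  0.631  0.202  2.345 -0.601  0.211 -0.924]
-46.1 0.03 [-0.837  0.669  0.149  2.351 -0.631  0.157 -0.899]
-46.1 0.02 [-0.819  0.688  0.123  2.353 -0.648  0.13  -0.884]
-46.1 0.0105 [-0.807  0.708  0.105  2.355 -0.701  0.106 -0.833]
133.9 0.09 [-0.951  0.558  0.31   2.328 -0.541  0.32  -0.972]
133.9 0.05 [-0.341  0.671 -0.567  2.312  0.979  0.414  0.595]
133.9 0.03 [-0.469  0.68  -0.383  2.328  0.96   0.291  0.625]
133.9 0.02 [-0.468  0.702 -0.384  2.331  1.043  0.284  0.544]
133.9 0.0105 [-0.469  0.722 -0.384  2.334  1.125  0.279  0.464]
```

```bash
python3 - <<'E'
from h import *
arm.servo_line([.39,.27,.2],v=.25)
print(np.round(telemetry.get_obs()['qpos'],3))
arm.set_joints([-0.341,.62,-.567,2.312,.979,.414,.595])
o=st('a');print(o['tcp_rot'].round(3))
for z in (.05,.0105):
    q=planner.ik([.377,.2643,z],rot(133.9));print(z,np.round(q,3))
E
```

```text
[-1.131  0.388  0.552  2.215 -0.352  0.618 -1.127]
a t5.90 I [124.89 238.42  72.4 ] w [0.3873 0.2675 0.0724] F xyz_I [-0.42 -0.58 -0.66] op 0.0857
[[-0.691  0.047 -0.721]
 [ 0.723  0.016 -0.691]
 [-0.021 -0.999 -0.045]]
0.05 [-0.343  0.67  -0.563  2.312  0.977  0.412  0.598]
0.0105 [-0.438  0.729 -0.43   2.332  1.156  0.308  0.431]
```

```bash
python3 - <<'E'
from h import *
R=rot(133.9)
arm.servo_line([.377,.2643,.05],R,v=.1);st('above')
print(arm.servo_line([.377,.2643,.0105],R,v=.07,max_force=8));o=st('down');print(o['qpos'].round(3))
snap('wrist','w1b')
E
```

```text
above t6.30 I [116.44 245.35  49.72] w [0.3768 0.2644 0.0497] F xyz_I [-0.32 -0.04  0.22] op 0.0853
False
down t7.02 I [116.64 245.2   10.85] w [0.377  0.2645 0.0108] F xyz_I [-0.01  0.36 -0.67] op 0.0851
[-0.439  0.729 -0.429  2.332  1.155  0.308  0.433]
```

View pics/w1b.png

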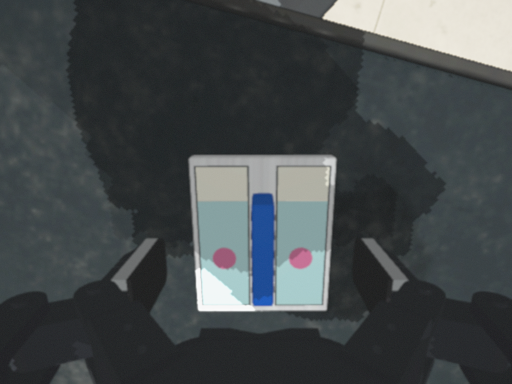

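The bar runs vertically at u≈262, v 195–305, centred between the fingertips (150 and 370) and well aligned.

```bash
python3 - <<'E'
from h import *
arm.close_gripper(40);st('grip')
arm.servo_line([.377,.2643,.06],rot(133.9),v=.12);o=st('lift');print(o['qpos'].round(2))
snap('wrist','w2')
for p in (I(10,43,130),I(10,43,85),I(14,-51,78)):
    q=planner.ik(p,rot(146.04));print(None if q is None else np.round(q,2), p.round(3))
E
```

```text
grip t7.74 I [116.5  245.12  10.67] w [0.377  0.2643 0.0107] F xyz_I [-0.21  0.01  5.23] op 0.0092
lift t8.30 I [116.37 244.83  59.7 ] w [0.3772 0.264  0.0597] F xyz_I [ 1.45  0.69 -1.51] op 0.0091
[-0.32  0.65 -0.59  2.31  0.94  0.43  0.64]
[ 0.34  0.6  -0.84  2.19  0.75  0.67  1.51] [0.485 0.063 0.13 ]
[ 0.27  0.66 -0.74  2.22  0.87  0.58  1.41] [0.485 0.063 0.085]
[ 0.38  0.74 -0.76  2.06  0.83  0.68  1.61] [0.565 0.014 0.078]
```

View pics/w2.png

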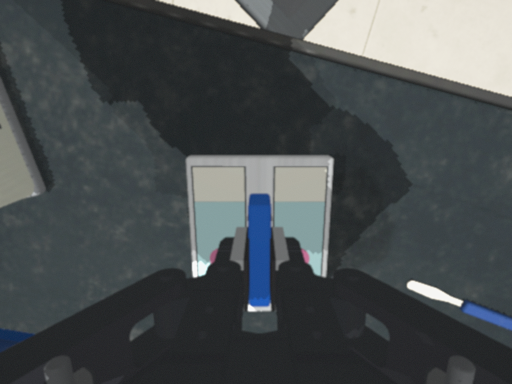

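```bash
python3 - <<'E'
from h import *
for tag,z,tcp in (('w1b',.028,[.377,.2645]),('w2',.0775,[.3772,.264])):
    D=load(tag);hsv=cv2.cvtColor(D['p'],cv2.COLOR_RGB2HSV);m=cv2.inRange(hsv,(105,170,60),(125,255,255));m[:180]=0;m[315:]=0;m[:,:240]=0;m[:,285:]=0
    P=np.array([onplane(D,u,v,z)[:2] for v,u in np.argwhere(m)],np.float32);r=cv2.minAreaRect(P)
    a=np.radians(43.9);d=np.array(r[0])-tcp;print(r,'off along bar %.4f across %.4f'%(d@[np.cos(a),np.sin(a)],d@[-np.sin(a),np.cos(a)]))
    # frame front/back edges at crop
E
```

```text
((0.3725302517414093, 0.26340383291244507), (0.05226106196641922, 0.009088151156902313), 43.97597885131836) off along bar -0.0040 across 0.0023
((0.373624324798584, 0.26192763447761536), (0.05255096033215523, 0.009578922763466835), 44.22840118408203) off along bar -0.0040 across 0.0010
```

```bash
python3 - <<'E'
from h import *
R=rot(146.04)
arm.servo_line([.377,.2643,.13],rot(133.9),v=.2)
arm.servo_line(I(12,43,130),R,v=.2);st('over')
arm.servo_line(I(12,43,88),R,v=.1);o=st('near');
snap('side','s3');snap('top','t3')
print(arm.servo_line(I(12,43,76),R,v=.02,max_force=4));st('touch')
E
python3 - <<'E'
import sys;sys.path.insert(0,'.')
import os;os.chdir('.')
from h import *
D=load('s3');cv2.imwrite('pics/s3z.png',cv2.resize(D['p'][180:345,170:370],None,fx=4,fy=3.5,interpolation=cv2.INTER_CUBIC)[:,:,::-1])
E
```

```text
over t10.14 I [ 12.47  43.9  129.81] w [0.4858 0.0656 0.1298] F xyz_I [-0.24 -0.05 -1.14] op 0.0089
near t10.71 I [12.48 43.47 88.15] w [0.4862 0.0654 0.0881] F xyz_I [-0.15 -0.17 -1.64] op 0.0088
True
touch t11.30 I [11.94 42.83 78.65] w [0.4864 0.0646 0.0787] F xyz_I [-1.32  0.6   7.12] op 0.0088
```

View pics/s3z.png

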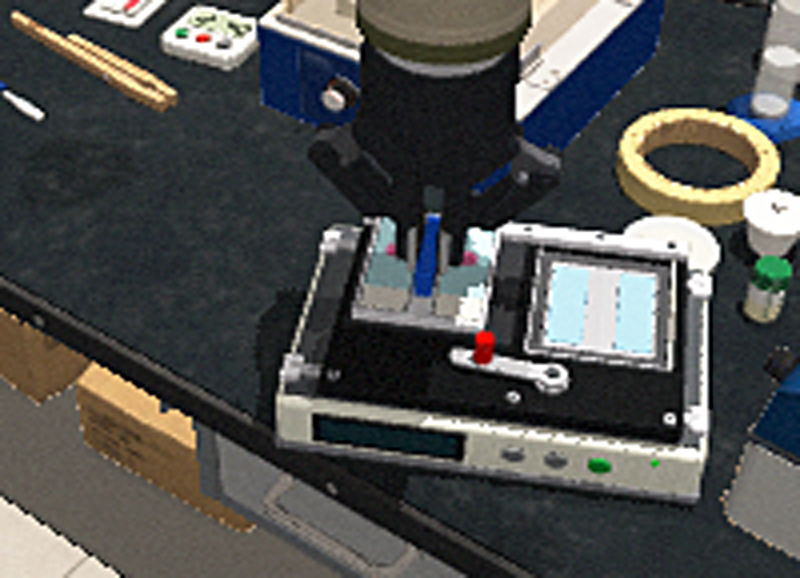

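Touchdown came at TCP z 78.65, against a predicted 78.7. The carrier is parallel to the rail and left of the recess. Next I feel for the rail.

```bash
python3 - <<'E'
from h import *
R=rot(146.04)
arm.servo_line(I(12,43,79.0),R,v=.02);st('ease')
print(arm.servo_line(I(24,43,79.0),R,v=.02,max_force=5));o=st('rail')
x,y,z=toI(o['tool_pos'])
arm.servo_line(I(x-.4,43,78.9),R,v=.02);st('ease')
arm.release();st('open')
snap('wrist','w4');snap('top','t4')
E
```

```text
ease t11.55 I [11.94 43.06 78.81] w [0.4862 0.0647 0.0788] F xyz_I [-0.22  0.33 -0.65] op 0.0092
True
rail t11.93 I [16.19 43.07 78.66] w [0.4886 0.0682 0.0787] F xyz_I [-0.81  0.18  5.21] op 0.0087
ease t12.18 I [15.75 43.07 78.79] w [0.4883 0.0679 0.0788] F xyz_I [-0.25  0.12 -1.21] op 0.0092
open t12.90 I [15.81 43.   78.89] w [0.4884 0.0679 0.0789] F xyz_I [ 0.17 -0.26 -0.2 ] op 0.0854
```

View pics/w4.png

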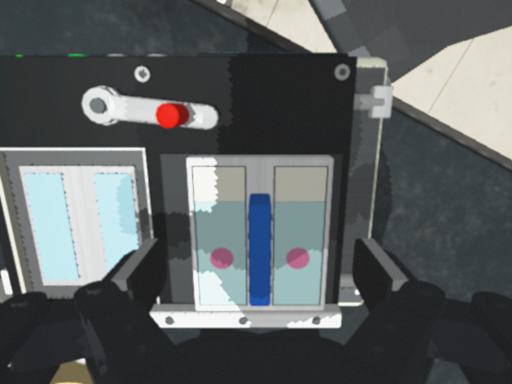

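```bash
python3 - <<'E'
from h import *
D=load('w4');cv2.imwrite('pics/w4z.png',cv2.resize(D['p'][280:340,140:350],None,fx=3.8,fy=8,interpolation=cv2.INTER_CUBIC)[:,:,::-1])
D=load('t4');cv2.imwrite('pics/t4z.png',cv2.resize(D['p'][150:250,285:385],None,fx=6,fy=6,interpolation=cv2.INTER_CUBIC)[:,:,::-1])
D=load('w4')
for n,(u,v) in dict(fl=(187,158),fr=(333,157),bl=(195,309),br=(325,309),railL=(155,306),railR=(340,306)).items(): print(n,toI(onplane(D,u,v,.076)))
E
```

```text
fl [-26.38   9.92  76.  ]
fr [-26.92  78.29  76.  ]
bl [55.39  9.32 76.  ]
br [55.31 79.18 76.  ]
railL [ 53.56 -12.02  76.  ]
railR [53.44 87.11 76.  ]
```

View pics/w4z.png

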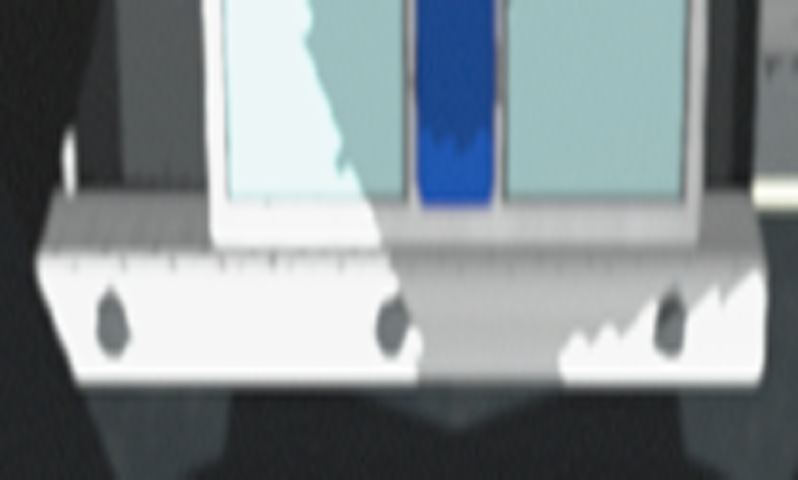

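View pics/t4z.png

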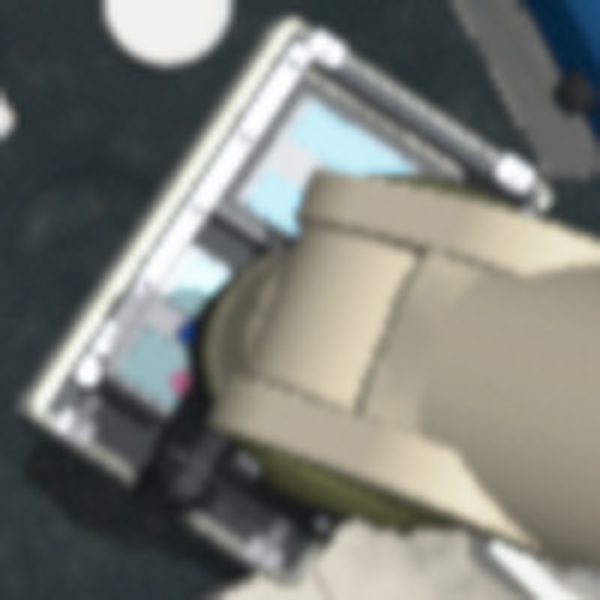

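```bash
python3 - <<'E'
from h import *
R=rot(146.04)
arm.servo_line(I(15,43,125),R,v=.15)
arm.close_gripper(40);
arm.servo_line(I(15,76,110),R,v=.15)
print(arm.servo_line(I(15,76,82),R,v=.06,max_force=4));st('down')
print(arm.servo_line(I(15,52,82),R,v=.02,max_force=2));st('contact?')
snap('wrist','w5');snap('side','s5')
E
```

```text
False
down t15.23 I [15.06 75.96 81.97] w [0.4607 0.0857 0.082 ] F xyz_I [-1.36 -0.13  0.03] op -0.0001
False
contact? t16.58 I [14.97 51.98 82.01] w [0.4805 0.0722 0.082 ] F xyz_I [-0.06  1.18 -0.18] op -0.0002
```

View pics/w5.png

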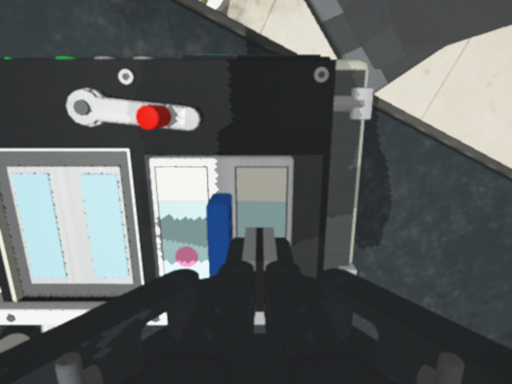

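```bash
python3 - <<'E'
from h import *
R=rot(146.04)
for y in (35,20,10,0,-8,-14,-20,-24):
    r=arm.servo_line(I(15,y,82),R,v=.025 if y>5 else .015,max_force=5);st('%s %s'%(y,r))
    if r: break
snap('wrist','w6')
E
```

```text
35 False t17.52 I [14.92 34.9  81.98] w [0.4946 0.0626 0.082 ] F xyz_I [ 0.71 -0.19 -0.67] op 0.0000
20 False t18.27 I [14.94 19.86 81.96] w [0.5071 0.0542 0.082 ] F xyz_I [-0.11  0.73  0.28] op -0.0003
10 False t18.82 I [14.92  9.89 81.93] w [0.5154 0.0487 0.0819] F xyz_I [ 0.81 -0.03  0.05] op 0.0001
0 False t19.63 I [ 1.500e+01 -6.000e-02  8.204e+01] w [0.5237 0.0432 0.082 ] F xyz_I [-0.14  0.4   0.64] op 0.0003
-8 False t20.32 I [15.01 -8.09 81.99] w [0.5303 0.0387 0.082 ] F xyz_I [ 0.44 -0.75 -0.7 ] op -0.0000
-14 False t20.87 I [ 14.97 -14.14  82.  ] w [0.5353 0.0353 0.082 ] F xyz_I [-0.39 -0.23  0.63] op 0.0002
-20 False t21.42 I [ 15.01 -20.13  82.01] w [0.5403 0.032  0.082 ] F xyz_I [0.17 0.54 0.71] op -0.0003
-24 False t21.83 I [ 15.03 -24.16  82.  ] w [0.5437 0.0297 0.082 ] F xyz_I [ 0.1   0.94 -0.7 ] op 0.0002
```

View pics/w6.png

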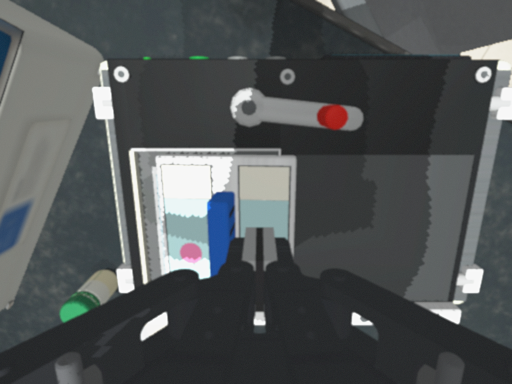

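The carrier has tipped partly into the recess: its frame's left edge is at u≈155 and the far wall at about 140. I'll continue slowly.

```bash
python3 - <<'E'
from h import *
R=rot(146.04)
for y in (-27,-30,-33,-36,-39,-42):
    r=arm.servo_line(I(15,y,82),R,v=.012,max_force=5);o=st('%s %s'%(y,r))
    if r: break
yy=toI(o['tool_pos'])[1]
arm.servo_line(I(15,yy+2,82),R,v=.02);st('back')
snap('wrist','w7')
E
```

```text
-27 False t22.28 I [ 15.01 -27.11  81.98] w [0.5461 0.0281 0.082 ] F xyz_I [-0.12  0.16 -0.04] op -0.0002
-30 False t22.68 I [ 15.   -30.16  82.02] w [0.5486 0.0264 0.082 ] F xyz_I [ 0.14  0.5  -0.01] op -0.0002
-33 False t23.08 I [ 15.01 -33.12  82.01] w [0.5511 0.0247 0.082 ] F xyz_I [ 0.84 -0.74  0.4 ] op -0.0002
-36 True t23.40 I [ 14.86 -35.04  81.68] w [0.5526 0.0235 0.0817] F xyz_I [0.9  1.45 1.99] op 0.0000
back t23.66 I [ 14.91 -33.    81.92] w [0.551  0.0247 0.0819] F xyz_I [ 0.86 -0.05  0.54] op 0.0000
```

View pics/w7.png

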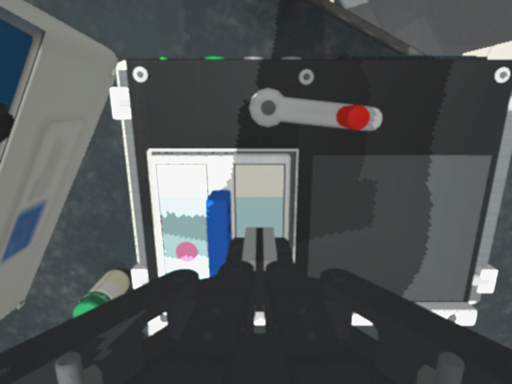

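```bash
python3 - <<'E'
from h import *
R=rot(146.04)
arm.servo_line(I(15,-15,84),R,v=.08)
arm.servo_line(I(15,5,150),R,v=.15);st('up')
snap('wrist','w8');snap('side','s8')
D=load('w8');C=cloud(D);d=C-O
q=np.stack([d@X,d@Y,C[...,2]],-1)*1e3;hsv=cv2.cvtColor(D['p'],cv2.COLOR_RGB2HSV)
m=cv2.inRange(hsv,(105,150,50),(125,255,255))>0;m&=(abs(q[...,0]-15)<40)&(abs(q[...,1]+51)<30)
print('bar',m.sum(),np.median(q[m],0),np.percentile(q[m][:,2],[50,80,95]))
# frame plane
k=(abs(q[...,0]-15)<46)&(q[...,1]<-10)&(q[...,1]>-92)&(q[...,2]<80)&(q[...,2]>60)
for y0 in (-84,-74,-64,-42,-30,-22):
  for x0 in (-20,0,40):
    s=k&(abs(q[...,0]-x0)<6)&(abs(q[...,1]-y0)<3)
    if s.sum()>5: print(x0,y0,s.sum(),np.median(q[s][:,2]).round(2))
red=(cv2.inRange(hsv,(0,180,80),(8,255,255))>0);print('red',red.sum(),np.median(q[red],0),np.percentile(q[red][:,2],95),np.argwhere(red).mean(0))
E
```

```text
up t24.69 I [ 14.58   4.52 149.67] w [0.5196 0.0454 0.1497] F xyz_I [ 0.57  0.09 -1.16] op 0.0003
bar 1213 [ 11.74496517 -49.87275271  90.08839576] [90.08839576 90.718943   91.24839879]
-20 -84 122 70.46
0 -84 110 70.43
40 -84 97 70.4
-20 -74 141 70.8
0 -74 130 70.74
40 -74 120 70.81
-20 -64 144 70.66
0 -64 109 70.89
40 -64 97 70.64
-20 -42 141 70.78
0 -42 133 70.84
40 -42 111 70.79
-20 -30 139 70.66
0 -30 134 70.69
40 -30 116 70.77
-20 -22 145 70.58
0 -22 134 70.78
40 -22 118 70.66
red 151 [-46.41358046   7.55999104  95.85845761] 97.03814137861386 [114.11258278 262.98013245]
```

View pics/w8.png

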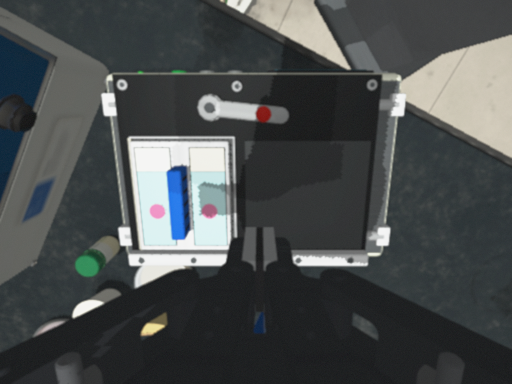

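Carrier top is 70.4–70.9 mm everywhere, so it is level and fully down (71 expected). Now the lever.

```bash
python3 - <<'E'
from h import *
D=load('w8');p=D['p'];cv2.imwrite('pics/w8z.png',cv2.resize(p[85:135,190:300],None,fx=7,fy=7,interpolation=cv2.INTER_CUBIC)[:,:,::-1])
hsv=cv2.cvtColor(p,cv2.COLOR_RGB2HSV);m=cv2.inRange(hsv,(0,150,60),(10,255,255));m[:90]=0;m[130:]=0
k,l,s,c=cv2.connectedComponentsWithStats(m);i=1+np.argmax(s[1:,4]);print(s[i],c[i]);print('pin top',toI(onplane(D,*c[i],.0965)))
print('piv',toI(onplane(D,209.5,107,.0765)),toI(onplane(D,209.5,107,.08)))
for f in('top','side'):snap(f,f+'9')
D=load('side9');hsv=cv2.cvtColor(D['p'],cv2.COLOR_RGB2HSV);m=cv2.inRange(hsv,(0,150,60),(8,255,255));m[:240]=0;m[330:]=0;m[:,:230]=0;m[:,360:]=0
k,l,s,c=cv2.connectedComponentsWithStats(m)
for i in range(1,k):
    if s[i,4]>8: print(s[i],c[i],toI(onplane(D,*c[i],.0865)))
R=rot(146.04)
for q in ((-54,9),(-50,25),(-35,5),(-17,-28)):
    print(q,[None if planner.ik(I(*q,82),rot(a)) is None else np.round(planner.ik(I(*q,82),rot(a)),2) for a in (146.04,56)])
E
```

```text
[257 107  14  16 170] [263.01764706 114.10588235]
pin top [-46.37   7.56  96.5 ]
piv [-50.47 -27.91  76.5 ] [-50.49 -27.37  80.  ]
[288 274   6  10  40] [290.65  278.875] [-46.91   6.14  86.5 ]
(-54, 9) [array([ 0.41,  0.66, -0.74,  2.25,  0.9 ,  0.56,  1.52]), array([ 0.15,  0.58, -0.35,  2.27,  0.54,  0.37,  0.32])]
(-50, 25) [array([ 0.38,  0.65, -0.74,  2.27,  0.91,  0.54,  1.47]), array([ 0.11,  0.57, -0.34,  2.29,  0.55,  0.36,  0.28])]
(-35, 5) [array([ 0.39,  0.67, -0.75,  2.22,  0.88,  0.58,  1.51]), array([ 0.13,  0.59, -0.36,  2.24,  0.53,  0.4 ,  0.31])]
(-17, -28) [array([ 0.4 ,  0.71, -0.76,  2.14,  0.85,  0.64,  1.58]), array([ 0.15,  0.62, -0.37,  2.15,  0.5 ,  0.46,  0.36])]
```

View pics/w8z.png

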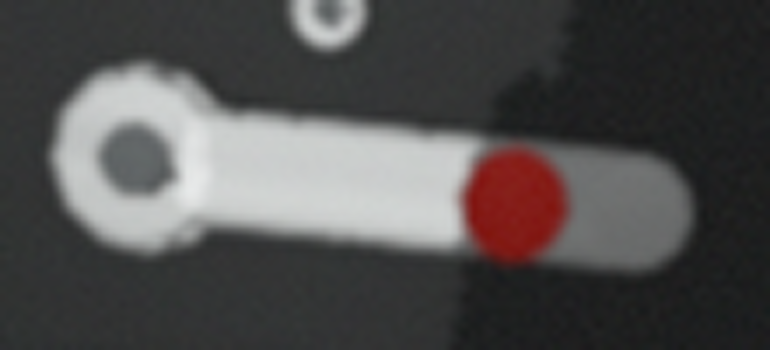

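```bash
cat >> h.py <<'E'
PV=np.array([-50.2,-28.5])
def lev(a,d,z=81): 
    c=PV+36*np.array([np.sin(a),np.cos(a)])-d*np.array([np.cos(a),-np.sin(a)])
    return I(c[0],c[1],z),rot(146.04-np.degrees(a))
E
python3 - <<'E'
from h import *
p,R=lev(.1,25,125)
arm.servo_line(p,R,v=.15);st('above')
p,R=lev(.1,25);print(arm.servo_line(p,R,v=.08,max_force=5));st('down')
for a in np.arange(.1,1.58,.14):
    p,R=lev(a,16);r=arm.servo_line(p,R,v=.03,max_force=7);o=st('%.2f %s'%(a,r))
    if r: break
snap('wrist','w10')
E
```

```text
above t25.64 I [-70.44   9.46 125.31] w [ 0.4681 -0.0224  0.1253] F xyz_I [ 0.02 -0.3  -0.39] op -0.0000
False
down t26.34 I [-70.99   9.86  81.16] w [ 0.4674 -0.0226  0.0812] F xyz_I [0.24 0.38 0.32] op -0.0003
0.10 False t26.79 I [-62.25   8.83  81.13] w [ 0.4732 -0.0159  0.0811] F xyz_I [-0.46  0.69 -0.08] op -0.0003
0.24 False t27.12 I [-57.15  10.22  81.06] w [ 0.4749 -0.0109  0.0811] F xyz_I [-0.68  0.52 -0.2 ] op -0.0000
0.38 False t27.46 I [-51.77  10.83  81.02] w [ 0.4773 -0.0061  0.081 ] F xyz_I [ 0.5   0.15 -0.25] op -0.0000
0.52 False t27.79 I [-46.27  10.65  80.99] w [ 0.4806 -0.0017  0.081 ] F xyz_I [-0.13  0.8  -0.66] op -0.0002
0.66 False t28.12 I [-40.82   9.74  80.98] w [0.4844 0.0023 0.081 ] F xyz_I [-0.26 -0.16 -0.41] op -0.0001
0.80 False t28.46 I [-35.58   8.02  81.  ] w [0.4887 0.0057 0.081 ] F xyz_I [ 0.82 -0.14 -0.48] op -0.0001
0.94 False t28.79 I [-30.6    5.62  81.02] w [0.4935 0.0085 0.081 ] F xyz_I [-0.51 -1.37 -0.16] op 0.0002
1.08 False t29.12 I [-26.02   2.56  81.  ] w [0.4986 0.0106 0.081 ] F xyz_I [ 0.16 -0.76  0.8 ] op 0.0001
1.22 False t29.46 I [-21.93  -1.14  81.  ] w [0.5039 0.0119 0.081 ] F xyz_I [ 0.33 -0.54 -0.34] op 0.0000
1.36 False t29.79 I [-18.39  -5.32  81.01] w [0.5094 0.0125 0.081 ] F xyz_I [-0.44  0.5  -0.05] op 0.0001
1.50 False t30.12 I [-15.51  -9.98  80.98] w [0.5149 0.0123 0.081 ] F xyz_I [ 0.14  0.46 -0.19] op 0.0001
```

View pics/w10.png

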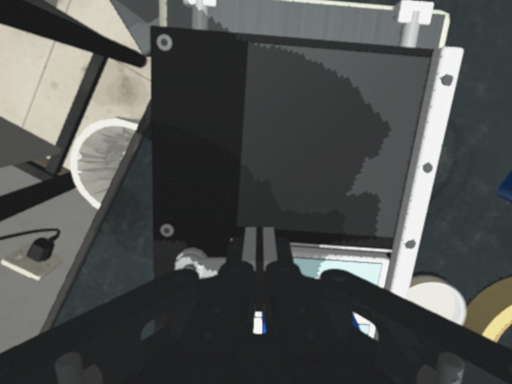

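Next, nudge to the stop by force, then back off and look.

```bash
python3 - <<'E'
from h import *
R=rot(56.04)
for d in (16,13,10,7):
    p,_=lev(1.57,d); r=arm.servo_line(p,R,v=.02,max_force=5);o=st('%s %s'%(d,r))
    if r: break
x,y,z=toI(o['tool_pos'])
arm.servo_line(I(x,y+12,82),R,v=.06)
arm.servo_line(I(x-10,y+60,170),R,v=.2);st('up')
snap('wrist','w11');snap('side','s11')
D=load('s11');cv2.imwrite('pics/s11z.png',cv2.resize(D['p'][200:345,220:370],None,fx=5,fy=4,interpolation=cv2.INTER_CUBIC)[:,:,::-1])
E
```

```text
16 False t30.47 I [-14.28 -12.4   80.99] w [0.5176 0.012  0.081 ] F xyz_I [-0.09  0.96  0.04] op 0.0000
13 True t30.68 I [-14.38 -13.18  80.61] w [0.5181 0.0115 0.0806] F xyz_I [1.35 1.25 0.67] op -0.0001
up t31.68 I [-24.45  46.15 169.79] w [0.4633 0.0363 0.1698] F xyz_I [-0.29 -0.81 -0.03] op -0.0000
```

View pics/w11.png

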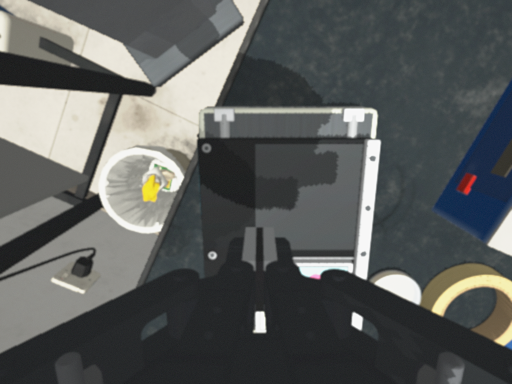

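View pics/s11z.png

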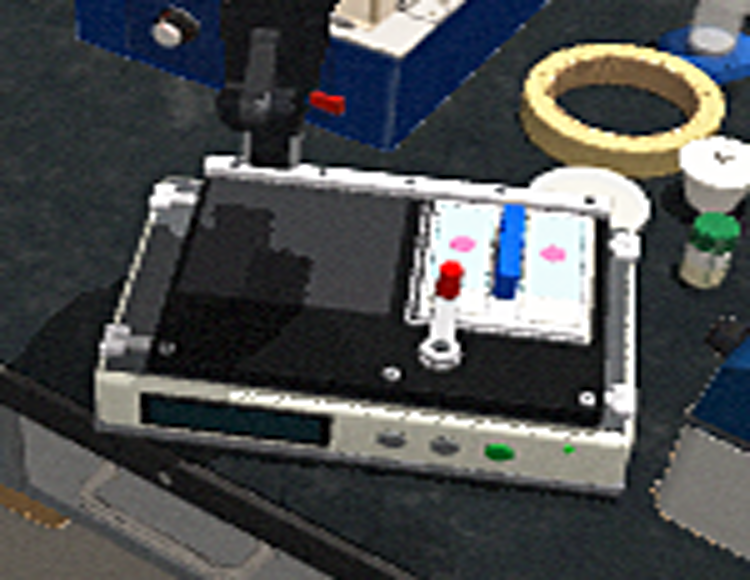

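```bash
python3 - <<'E'
from h import *
D=load('s11');hsv=cv2.cvtColor(D['p'],cv2.COLOR_RGB2HSV);C=cloud(D);d=C-O;q=np.stack([d@X,d@Y,C[...,2]],-1)*1e3
m=cv2.inRange(hsv,(0,150,60),(8,255,255));m[:250]=0;m[300:]=0;m[:,:295]=0;m[:,:]=m;m[:,330:]=0
k,l,s,c=cv2.connectedComponentsWithStats(m);i=1+np.argmax(s[1:,4]);pin=toI(onplane(D,*c[i],.0865));print(s[i],pin)
P0=np.array([-46.91,6.14]); print('angle vs pivot',np.arctan2(pin[0]-PV[0],pin[1]-PV[1]))
b=cv2.inRange(hsv,(105,150,50),(125,255,255))>0;b&=(abs(q[...,0]-15)<40)&(abs(q[...,1]+51)<30)
print('bar',b.sum(),q[b].mean(0),np.percentile(q[b][:,2],[90,97]))
for y0 in(-80,-66,-40,-24):
    s=(abs(q[...,0]-30)<14)&(abs(q[...,1]-y0)<3)&(abs(q[...,2]-70)<12);print(y0,np.median(q[s][:,2]))
arm.job_done()
E
```

```text
[307 265   5  10  38] [-16.41 -29.21  86.5 ]
angle vs pivot 1.591805369027124
bar 110 [  7.62302539 -52.83243142  88.16953854] [91.56034947 91.96984275]
-80 71.31284327352367
-66 71.26806039940814
-40 71.62625468978791
-24 70.82843030404302
the job is handed in; nothing more can be done
```

The carrier is in the recess with the hold-down lever swung fully over it. I handed the job in at about 32 s of the 61 s allowed, and it gives no verdict.

**Placing:** I gripped the carrier by its blue bar and set it on the loading side. It touched down within 0.1 mm of the predicted height. I then moved it towards the rail and released it there.

**Sliding:** With closed fingers I pushed the bar gently until the carrier dropped and stopped at the far wall. The stop was set at a 5 N change in force. The highest wrist force I read afterwards was about 2 N.

**Lever:** I pushed the red pin round to its stop, again with light force. Then I moved the gripper clear.

**Last checks:**
- **Carrier:** its top read 70.4–70.9 mm at 18 points before the lever swing, and 70.8–71.6 mm from the side camera afterwards. Fully down and level is 71 mm.
- **Lever:** its angle measured about 1.59 rad, which is at the 1.57 stop within camera error.

**Disagreements and limits:**
- The move towards the rail stopped on a vertical force, not on rail contact. The picture showed the carrier parallel to the rail with about a 0.5 mm gap, so I went on, and it fitted.
- The first straight-line approach to the carrier was refused as outside the joint range. I redid it with the gripper turned half round.
- I did not measure the other bench items at the end. The robot was not meant to go near any of them, and the pictures showed nothing disturbed.

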